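Pry the retaining ring off the pulley spindle

ROBOT

A 6-joint arm with a two-finger parallel gripper is mounted at the origin on a cart in front of the work surface, level with it; the furniture and walls round the work are solid. World frame = base frame: x ahead of the robot, y to its left, z up, the work surface at z = 0. Lengths are in m, angles in rad, forces in N, time in s.
With the tool pointing down it reaches from about 0.25 to 0.8 m from the base axis. Payload 3.9 kg.
Tool frame: the origin (TCP) lies between the finger pads; the fingertips stand 19 mm ahead of it and the grasp point (between the pads) is the TCP; z points along the fingers, y is the line along which they close (so a half turn about z gives the same grasp; the last joint's range is limited). The gripper opens to 85 mm and grips with 20 to 120 N. Pads are 22 mm wide; open, the fingers measure 114 mm over their backs; the gripper's body (76 mm by 85 mm) begins 54 mm behind the grasp point. The pads swing forward as they close: fully open they stand 13 mm farther back than shut.
Start: joints at [1.133, 0.26, -0.138, 1.173, 0, 1.571], TCP at [0.223, 0.475, 0.25] pointing down, gripper open.
Joint ranges: [-2.78, 2.78], [-0.83, 1.72], [-1.28, 1.37], [-1.9, 2.12], [-1.57, 1.48], [-3.14, 3.14]. Speed limits (rad/s): [2.57, 2.57, 3.14, 3.14, 3.14, 3.14].

INTERFACE

Orientations are given as a unit quaternion [x, y, z, w].
In Python, from rig import ctrl gives the robot as it stands. The module is installed in compiled form; this text tells all that it offers.
- The arm moves only by the tool move_arm, never from a script. Its argument "moves" is a list of rows, each a list of 3 entries, a list of its own where there are three numbers: the closure, from -1 (fully open) to 1 (shut), so that 0 is half open, then the shift along the world's x, y, z in mm, then the turn, a rotation vector about the world's x, y, z in degrees. A call has 1 to 10 rows; each row shifts and turns the commanded pose from where the row before left it; what a row does not reach is not made up. A row lasts 1/8 s, in which the tool goes at most 62.5 mm and 10.7 degrees, less where a joint would pass 70% of its speed; a pose out of reach is approached as far as the arm can. A call with a gripper value outside its range is refused whole. The fingers move at their own pace and stop on an object; "squeeze" is the grip in N (left out, the last holds). Time passes only in rows, so rows that do not move let the fingers close. It gives the time, the measured TCP pose, the force, the opening and the grip force at its end, in the units of the state.
- ctrl.state(): the state, without advancing time (a new reading comes with each control period).
- ctrl.camera(name): name is "scene" or "top" or "wrist"; returns a dict with "frame" (420x560x3 uint8, red, green, blue), "range_z" (420x560 float32, m along the optical axis (not along the pixel's ray), 0 where there is no reading), "intrinsics" (3x3 intrinsics, pixels), "k1" (the pictures are not rectified: a ray, as slopes to the right and down, at radius r is drawn at 1 + k1 r^2 times it, then the intrinsics apply), "world_from_camera" (4x4, takes a point from camera to world coordinates); the wrist camera has in their place "hand_eye" (4x4, takes a point from camera to tool coordinates, whose origin is the TCP and whose axes are the flange's). Camera axes: x right, y up, looking along -z (the intrinsics and any distortion apply to the point x, -y, -z); pixel columns grow to the right and rows downward; lengths in m; the calibration is good to about 2 mm. A picture is of the moment at which its call begins: read the wrist's pose just before it.
- ctrl.close_job(): hands the job in; it is judged then, once.
The state is a dict: "clock": time; "joints": joint angles; "joint_vel": joint speeds; "joint_torque": joint torques, N m; "eef_pos": TCP position; "ee_rot": TCP orientation; "force": force on the tool from outside, world axes, zero at the start; "moment": the same for the moment, N m; "finger_gap": finger opening in m; "grip_force": force on a finger pad.
Only numpy, scipy, OpenCV 4.12 (cv2) and the standard library are available. Lean on these libraries where they do the work, as an engineer would, in place of code of your own. Each camera call takes 0.05 s, during which the arm holds its last target. There are 200 camera calls.

TASK

Take the hooked pick, drop its hook into the eye of the snap ring on the spindle that carries the grooved belt pulley, and pull the ring out of its groove so that it falls off the spindle. Do this with the pick, not with the gripper on the ring; leave the ring on the other spindle (the one with the plain sleeve) in place, and lay the pick back down on the bench.

Things in the scene. Friction and masses are not known exactly. Their poses are not given: they have to be found in the camera images.
- pick: Hooked pick, about 0.1 kg, lying loose. Black handle 90 long (its x) x 18 wide x 24 high; origin: centre of the handle's underside. A 6 mm steel rod leaves the +x end, rises to 36 mm above the underside and turns straight down at x = 112 mm, y = 0: this hook leg is 6 mm thick, tip 1 mm above underside level. Not the straight probe, a bystander with the same handle and a straight rod.
- ring: Steel snap ring to take off, 6 mm thick, lying in the groove. Origin: spindle axis, ring's underside (55 mm up). Mouth at its +x; pull eye at -x, open (clear of the pulley) from x = -22 to -46 and y = -9 to 9 mm, middle x = -34, outer end x = -52. Sprung jaws: 5 to 12 N along its -x pulls it off in about 20 mm, then it drops. Under the eye all is free. The eye faces the robot within 35 degrees.
- spindle: Fixed upright spindle with the grooved belt pulley: two flanges 44 mm across with a groove between them, 33 to 55 mm up; right above it the ring's groove, 16 mm thick, to 62.5 mm, and a 20 mm cap, top at 72.5 mm. Below the pulley a 24 mm post on a base plate 72 mm across, 8 mm high. Origin: on its axis, at bench level.
- other_ring: Identical snap ring, same origin and axes, on the other spindle, which has a plain 30 mm wide sleeve, 15 to 55 mm up, instead of the pulley. To be left in its groove.
There are look-alikes about, which are no part of the job. What is shaped like the pick but pink is not meant. What is shaped like the spindle but orange is not meant.

How it is judged:
By the outcome, as a careful person would: the job done as asked, in the order asked, and still so for the second after the job is handed in, with the robot touching nothing.
It also fails if it takes over 61 s, if anything falls off the work surface, if the arm or the gripper's body presses on something with over 40 N, if the wrist force passes 120 N, or if a joint passes its speed limit or range.

## Working session

There is one attempt and no reset: what is moved stays moved. The work goes in short steps, Python scripts to look and compute and a tool call to move; the robot and the scene stay as the last step left them, time stands still between calls to the robot, and variables do not carry over. Pictures are saved under pics/ and viewed, at most 10 in all, crops included, and the job is handed in when it is done.

Besides the shell and the picture viewer there is one more tool, called after "Emit:" as name(argument=value, ...), one argument or row to a line, values as JSON. move_arm: Moves the arm, as the interface text tells. Its arguments: {"type":"object","properties":{"moves":{"type":"array"},"squeeze":{"type":"number"}},"required":["moves"]}

```bash
mkdir -p pics
cat > h.py <<'E'
import numpy as np, cv2
from rig import ctrl
from scipy.spatial.transform import Rotation as R
def cam(n):
    s=ctrl.state(); c=ctrl.camera(n)
    if n=='wrist':
        T=np.eye(4);T[:3,:3]=R.from_quat(s['ee_rot']).as_matrix();T[:3,3]=s['eef_pos']
        c['T']=T@c['hand_eye']
    else: c['T']=c['world_from_camera']
    return c
def rays(c,uv):
    K=c['intrinsics'];p=(np.atleast_2d(uv).astype(float)-K[:2,2])/[K[0,0],K[1,1]]
    q=p.copy()
    for _ in range(10): q=p/(1+c['k1']*(q**2).sum(1,keepdims=True))
    d=np.c_[q[:,0],-q[:,1],-np.ones(len(q))]
    return d
def onz(c,uv,z):
    d=rays(c,uv)@c['T'][:3,:3].T;o=c['T'][:3,3]
    return o+d*((z-o[2])/d[:,2])[:,None]
def cloud(c):
    h,w=c['range_z'].shape;u,v=np.meshgrid(np.arange(w),np.arange(h))
    d=rays(c,np.c_[u.ravel(),v.ravel()])*c['range_z'].reshape(-1,1)
    return (d@c['T'][:3,:3].T+c['T'][:3,3]).reshape(h,w,3)
def save(c,n): cv2.imwrite('pics/'+n,cv2.cvtColor(c['frame'],cv2.COLOR_RGB2BGR))
E
python3 - <<'E'
from h import *
print(ctrl.state())
for n in('top','scene'):
    c=cam(n);save(c,n+'.png');print(c['T'].round(3),c['intrinsics'],c['k1'])
a,b=cv2.imread('pics/top.png'),cv2.imread('pics/scene.png')
E
```

```text
{'clock': 0.0, 'joints': array([ 1.13302831e+00,  2.60715606e-01, -1.39405941e-01,  1.17268176e+00,
       -2.54358456e-05,  1.57080401e+00]), 'joint_vel': array([ 0.00084765, -0.00204066,  0.00184099,  0.00199787, -0.00146825,
        0.00062812]), 'joint_torque': array([ 6.54861451e-04, -4.05684471e+01,  2.53920096e+01,  1.87420839e-02,
        2.06394304e-05, -1.62418708e-06]), 'eef_pos': array([0.2222874 , 0.47489743, 0.24943435]), 'ee_rot': array([ 2.17144025e-01,  9.76139060e-01, -9.82307469e-04, -2.05479523e-04]), 'force': array([-0.02141406,  0.10242396,  0.52438169]), 'moment': array([ 0.01486545,  0.00301378, -0.03186879]), 'grip_force': 0.0, 'finger_gap': 0.08525857971260417}
[[-0.013  0.998 -0.061  0.506]
 [-1.    -0.014 -0.018 -0.011]
 [-0.019  0.061  0.998  1.116]
 [ 0.     0.     0.     1.   ]] [[490.62737478   0.         277.23449599]
 [  0.         490.62737478 210.54099755]
 [  0.           0.           1.        ]] -0.055490167079148285
[[ 0.662  0.499 -0.559 -0.121]
 [-0.749  0.461 -0.476 -0.548]
 [ 0.02   0.734  0.679  0.878]
 [ 0.     0.     0.     1.   ]] [[442.94328543   0.         281.32059615]
 [  0.         442.94328543 206.51444358]
 [  0.           0.           1.        ]] -0.059168435290646845
```

View pics/top.png

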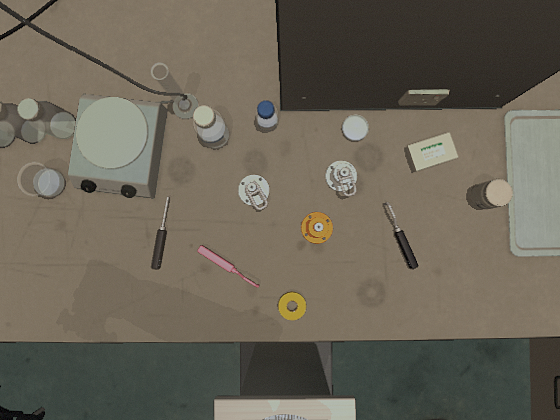

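View pics/scene.png

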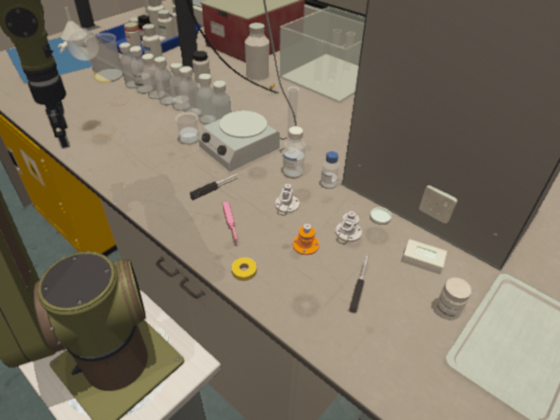

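The top view shows black tools at (160,235) and (400,240), spindles at (254,190) and (342,178), and a tall cabinet behind them. I'll zoom in to tell the tools and the spindles apart.

Run:
```python
from h import *
a,b=cv2.imread('pics/top.png'),cv2.imread('pics/scene.png')
def crop(im,u,v,w=50,h=50): return cv2.resize(im[v-h:v+h,u-w:u+w],(266,300),interpolation=cv2.INTER_CUBIC)
o=np.vstack([np.hstack([crop(a,254,192,35,40),crop(a,342,178,35,40),crop(a,400,235,40,45)]),
 np.hstack([crop(b,288,198,27,30),crop(b,349,225,27,30),crop(b,360,283,35,40)])])
cv2.imwrite('pics/z1.png',o)
c=cam('top')
hsv=cv2.cvtColor(c['frame'],cv2.COLOR_RGB2HSV)
m=((hsv[...,2]<60)).astype(np.uint8)
for nm,(u0,u1,v0,v1) in dict(L=(145,180,220,275),Rr=(380,425,222,275)).items():
    mm=np.zeros_like(m);mm[v0:v1,u0:u1]=m[v0:v1,u0:u1]
    n,l,s,ce=cv2.connectedComponentsWithStats(mm);i=1+s[1:,4].argmax()
    pts=np.argwhere(l==i)[:,::-1]
    r=cv2.minAreaRect(pts.astype(np.float32));bx=cv2.boxPoints(r)
    print(nm,s[i],r,onz(c,bx,.024).round(4).tolist(),onz(c,[r[0]],.024))
P=cloud(c)
for (u,v) in [(254,190),(342,178)]:
    q=P[v-22:v+22,u-22:u+22].reshape(-1,3)
    for lo,hi in[(.066,.08),(.05,.066)]:
        k=q[(q[:,2]>lo)&(q[:,2]<hi)];print(u,lo,len(k),k.mean(0).round(4),k.min(0).round(3),k.max(0).round(3))
```

```text
L [152 229  15  40 190] ((158.75674438476562, 248.95947265625), (9.04194450378418, 39.45575714111328), 9.462321281433105) [[0.449, 0.2924, 0.024], [0.5358, 0.2777, 0.024], [0.5322, 0.2575, 0.024], [0.4455, 0.2723, 0.024]] [[0.49054119 0.27496473 0.024     ]]
Rr [394 230  24  39 284] ((405.6340026855469, 249.05154418945312), (40.61384963989258, 10.05192756652832), 66.03751373291016) [[0.5201, -0.2472, 0.024], [0.5289, -0.2679, 0.024], [0.4462, -0.3023, 0.024], [0.4375, -0.2817, 0.024]] [[ 0.483136  -0.2747655  0.024    ]]
254 0.066 68 [0.6216 0.0621 0.0725] [0.612 0.053 0.068] [0.63  0.072 0.077]
254 0.05 206 [0.6044 0.0527 0.0598] [0.574 0.03  0.05 ] [0.636 0.077 0.065]
342 0.066 71 [ 0.6506 -0.1371  0.0721] [ 0.627 -0.158  0.066] [ 0.662 -0.127  0.077]
342 0.05 348 [ 0.6404 -0.1394  0.0578] [ 0.6   -0.163  0.05 ] [ 0.673 -0.116  0.066]
```

View pics/z1.png

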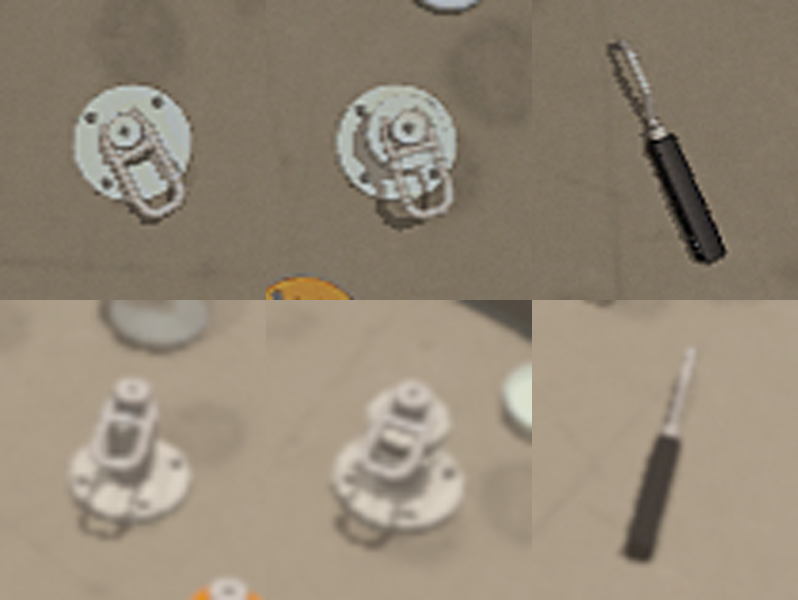

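The bottom row shows the wide pulley on the right spindle (top-view pixel 342,178) and the plain narrow sleeve on the left one. Next I'll use depth to decide which tool has the raised hook rod, and measure the ring axis.

Run:
```python
from h import *
for n in('top','scene'):
    c=cam(n);P=cloud(c).reshape(-1,3);C=c['frame'].reshape(-1,3)
    for nm,o,ax in [('L',[.4905,.275],[.986,-.168]),('R',[.483,-.2748],[.925,.38])]:
        ax=np.array(ax);ax/=np.hypot(*ax);d=P[:,:2]-o
        x=d@ax;y=d@[-ax[1],ax[0]]
        for sg in (1,-1):
          for lo in range(44,140,8):
            k=(sg*x>lo/1e3)&(sg*x<(lo+8)/1e3)&(abs(y)<.012)&(P[:,2]>.012)&(P[:,2]<.06)
            if k.sum()>1: print(n,nm,sg,lo,k.sum(),P[k].mean(0).round(3),P[k,2].max().round(3),y[k].mean().round(4))
    # pulley spindle
    if n=='top':
        for a0 in ([.6216,.0621],[.652,-.137]):
            d=P[:,:2]-a0;r=np.hypot(*d.T)
            k=(r>.026)&(r<.065)&(P[:,2]>.045)&(P[:,2]<.07)
            k2=(r<.03)&(P[:,2]>.069)&(P[:,2]<.08)
            print('ring',a0,k.sum(),P[k].mean(0).round(4),'cap',np.median(P[k2],0).round(4),'yaw',np.degrees(np.arctan2(*(-d[k].mean(0))[::-1])), r[k].max())
```

```text
top L 1 44 19 [0.538 0.269 0.02 ] 0.027 0.0024
top L 1 52 9 [0.546 0.268 0.018] 0.022 0.0022
top L 1 60 11 [0.554 0.267 0.018] 0.022 0.0028
top L 1 68 9 [0.562 0.265 0.018] 0.02 0.0021
top L 1 76 10 [0.57  0.264 0.018] 0.022 0.0026
top L 1 84 10 [0.578 0.262 0.018] 0.022 0.0019
top L 1 92 10 [0.586 0.261 0.018] 0.021 0.0023
top L 1 100 9 [0.593 0.26  0.017] 0.021 0.0022
top L 1 108 11 [0.601 0.258 0.019] 0.021 0.0017
top L 1 116 3 [0.607 0.256 0.018] 0.021 0.001
top L -1 44 6 [0.447 0.286 0.021] 0.029 0.004
top R 1 44 17 [ 0.527 -0.257  0.021] 0.024 -0.0006
top R 1 52 10 [ 0.535 -0.255  0.019] 0.021 -0.0016
top R 1 60 9 [ 0.542 -0.252  0.025] 0.032 -0.0011
top R 1 68 11 [ 0.55  -0.249  0.033] 0.041 -0.0013
top R 1 76 10 [ 0.557 -0.245  0.039] 0.042 -0.0011
top R 1 84 12 [ 0.565 -0.243  0.038] 0.042 -0.0013
top R 1 92 9 [ 0.572 -0.239  0.04 ] 0.042 -0.0012
top R 1 100 10 [ 0.58  -0.236  0.038] 0.041 -0.0011
top R 1 108 11 [ 0.586 -0.233  0.029] 0.041 -0.0001
top R -1 44 8 [ 0.443 -0.297  0.022] 0.024 -0.0048
ring [0.6216, 0.0621] 85 [0.5872 0.0438 0.0603] cap [0.6212 0.0623 0.0723] ya
[... 416 characters left out ...]
 [0.577 0.262 0.017] 0.02 0.0019
scene L 1 92 5 [0.584 0.259 0.018] 0.023 0.0004
scene L 1 100 4 [0.592 0.257 0.019] 0.022 -0.0008
scene L 1 108 5 [0.601 0.256 0.018] 0.02 0.0004
scene L -1 44 10 [0.445 0.284 0.019] 0.024 0.0014
scene R 1 44 9 [ 0.528 -0.258  0.019] 0.022 -0.0014
scene R 1 52 6 [ 0.536 -0.257  0.019] 0.022 -0.0037
scene R 1 60 16 [ 0.543 -0.253  0.026] 0.034 -0.0027
scene R 1 68 13 [ 0.551 -0.25   0.035] 0.041 -0.0031
scene R 1 76 4 [ 0.559 -0.246  0.038] 0.039 -0.0026
scene R 1 84 6 [ 0.566 -0.243  0.037] 0.039 -0.0023
scene R 1 92 6 [ 0.572 -0.241  0.039] 0.041 -0.0029
scene R 1 100 4 [ 0.578 -0.239  0.038] 0.04 -0.0027
scene R -1 44 26 [ 0.44  -0.295  0.019] 0.025 -0.0023
```

The right tool is the pick: its rod rises to about 40 mm, while the left one stays straight at 18 mm. Its handle centre is about (.483, -.275) with a yaw of 22.5°. The ring axis is about (.6505, -.137), with a yaw of about 16.5°. Going above the pick now.

Emit:
move_arm(
  moves=[
    [-1,[20,-58,0],[0,0,9.5]],
    [-1,[20,-58,0],[0,0,9.5]],
    [-1,[20,-58,0],[0,0,9.5]],
    [-1,[20,-58,0],[0,0,9.5]],
    [-1,[20,-58,0],[0,0,9.5]],
    [-1,[20,-58,0],[0,0,0]],
    [-1,[20,-58,0],[0,0,0]],
    [-1,[20,-58,0],[0,0,0]],
    [-1,[20,-58,0],[0,0,0]],
    [-1,[20,-58,0],[0,0,0]],
  ],
  squeeze=70,
)

```text
clock: 1.5
eef_pos: [0.4186, -0.0901, 0.2506]
ee_rot: [-0.171, 0.985, 0.0, 0.001]
force: [1.9, 0.6, -0.2]
finger_gap: 0.0855
grip_force: 0.0
```

Emit:
move_arm(
  moves=[
    [-1,[20,-57,0],[0,0,0]],
    [-1,[20,-57,0],[0,0,0]],
    [-1,[20,-56,0],[0,0,0]],
    [0,[0,0,-40],[0,0,0]],
    [0,[0,0,0],[0,0,0]],
    [0,[0,0,0],[0,0,0]],
  ],
)

```text
clock: 2.25
eef_pos: [0.4781, -0.2575, 0.2111]
ee_rot: [-0.172, 0.985, 0.0, -0.0]
force: [-0.1, -0.3, -0.5]
finger_gap: 0.0426
grip_force: 0.0
```

```bash
cat > pick.py <<'E'
from h import *
import sys
s=ctrl.state();print(s['clock'],s['eef_pos'].round(4),s['force'].round(1),s['finger_gap'])
Y=R.from_quat(s['ee_rot']).as_matrix()[:,1];print('tool y deg',np.degrees(np.arctan2(Y[1],Y[0])))
c=cam('wrist');save(c,sys.argv[1]);P=cloud(c)
d=np.linalg.norm(P[...,:2]-[.483,-.2755],axis=2)
m=((c['frame'].max(2)<75)&(d<.08)&(P[...,2]<.035)).astype(np.uint8)
n,l,st,ce=cv2.connectedComponentsWithStats(m);i=1+st[1:,4].argmax();k=l==i
z=np.median(P[k][:,2]);print('z',z,st[i])
k&=P[...,2]>z-.006
q=P[k][:,:2].astype(np.float32)*1000
print('rect',cv2.minAreaRect(q),q.mean(0))
E
python3 pick.py w1.png
```

```text
2.25 [ 0.4781 -0.2575  0.2111] [-0.1 -0.3 -0.5] 0.04258378132799216
tool y deg 109.7506645500243
z 0.023629634678579647 [ 247  144   22   83 1401]
rect ((480.2828369140625, -278.4100646972656), (88.75022888183594, 18.0986270904541), 22.550060272216797) [ 478.17   -278.7074]
```

View pics/w1.png

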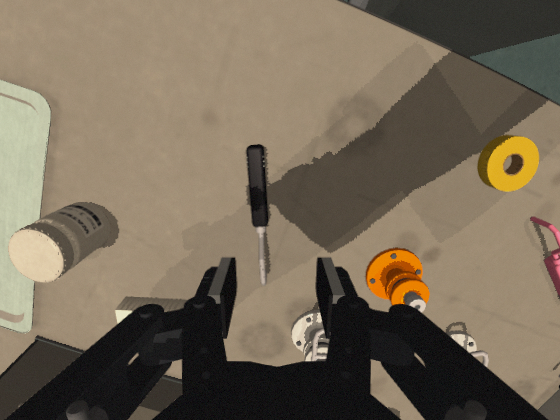

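The wrist view shows the pick at (258,190), with the handle centred at (.481, -.278) and a yaw of 22.5°. It stands clear of its neighbours, so I'll descend and grip.

Emit:
move_arm(
  moves=[
    [0,[3,-20,0],[0,0,2.8]],
    [0,[0,0,-60],[0,0,0]],
    [0,[0,0,-60],[0,0,0]],
    [0,[0,0,-40],[0,0,0]],
    [0,[0,0,-20],[0,0,0]],
    [0,[0,0,-9],[0,0,0]],
    [0,[0,0,0],[0,0,0]],
  ],
)

```text
clock: 3.18
eef_pos: [0.482, -0.278, 0.0223]
ee_rot: [-0.196, 0.981, -0.0, 0.001]
force: [1.0, 0.0, 0.1]
finger_gap: 0.0425
grip_force: 0.0
```

Emit:
move_arm(
  moves=[
    [1,[0,0,0],[0,0,0]],
    [1,[0,0,0],[0,0,0]],
    [1,[0,0,0],[0,0,0]],
    [1,[0,0,0],[0,0,0]],
    [1,[0,0,0],[0,0,0]],
    [1,[0,0,0],[0,0,0]],
  ],
  squeeze=70,
)

```text
clock: 3.92
eef_pos: [0.4824, -0.2786, 0.0231]
ee_rot: [-0.195, 0.981, -0.001, 0.001]
force: [-0.4, -0.4, 6.5]
finger_gap: 0.0165
grip_force: 69.9
```

Emit:
move_arm(
  moves=[
    [1,[0,0,20],[0,0,0]],
    [1,[0,0,40],[0,0,0]],
    [1,[0,0,40],[0,0,0]],
    [1,[9,33,0],[0,0,-2]],
    [1,[10,33,0],[0,0,-2]],
    [1,[10,34,0],[0,0,-2]],
    [1,[0,0,0],[0,0,0]],
    [1,[0,0,0],[0,0,0]],
  ],
)

```text
clock: 4.92
eef_pos: [0.5102, -0.1783, 0.1216]
ee_rot: [-0.144, 0.99, -0.0, 0.0]
force: [0.6, 0.3, -1.0]
finger_gap: 0.0165
grip_force: 69.1
```

```bash
cat > look.py <<'E'
from h import *
import sys
s=ctrl.state();print(s['clock'],s['eef_pos'].round(4),s['force'].round(1),s['finger_gap'])
Y=R.from_quat(s['ee_rot']).as_matrix()[:,1];print('pick yaw',np.degrees(np.arctan2(Y[1],Y[0]))-90)
w=cam('wrist');t=cam('top')
P=cloud(w)
f=cv2.resize(t['frame'][130:230,280:420],(784,560),interpolation=cv2.INTER_CUBIC)
o=np.hstack([cv2.resize(w['frame'],(400,300)),cv2.resize(f,(400,300))])
full=np.vstack([cv2.resize(w['frame'][170:420,130:480],(800,571))])
cv2.imwrite('pics/'+sys.argv[1],cv2.cvtColor(full,cv2.COLOR_RGB2BGR))
cv2.imwrite('pics/top_'+sys.argv[1],cv2.cvtColor(f,cv2.COLOR_RGB2BGR))
E
python3 look.py a.png
```

```text
4.925 [ 0.5102 -0.1783  0.1216] [ 0.6  0.3 -1. ] 0.016455713889119913
pick yaw 16.541287873534586
```

View pics/top_a.png

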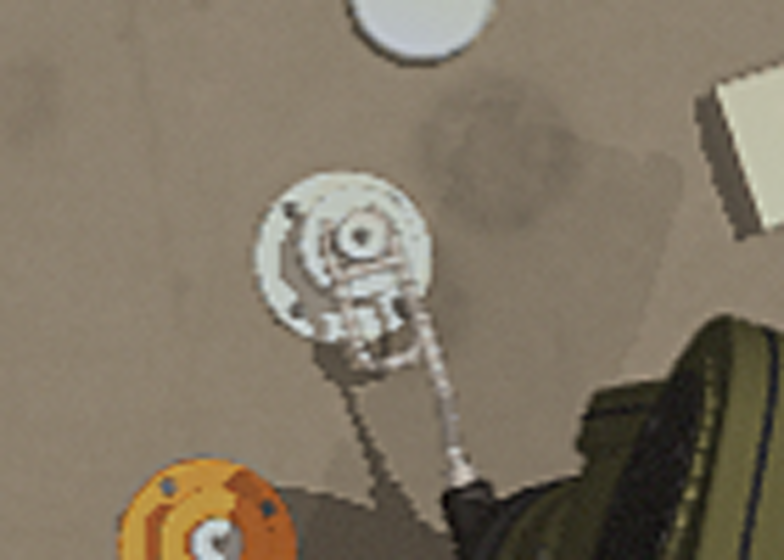

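```bash
cat > m.py <<'E'
from h import *
c=cam('top')
a=onz(c,[[344.4,172.1]],.0725)[0];e=onz(c,[[350.7,194]],.061)[0]
d=a-e;print('cap',a,'outer',e,'len',np.hypot(*d[:2]),'yaw',np.degrees(np.arctan2(d[1],d[0])))
P=cloud(c);s=ctrl.state();p=s['eef_pos'][:2]
th=np.radians(16.5);ax=np.array([np.cos(th),np.sin(th)]);nn=np.array([-ax[1],ax[0]])
q=P.reshape(-1,3);D=q[:,:2]-p;x=D@ax;y=D@nn
k=(x>.07)&(x<.13)&(abs(y)<.015)&(q[:,2]>s['eef_pos'][2]+.005)&(q[:,2]<s['eef_pos'][2]+.025)
r=q[k];print('rod',k.sum(),r[:,2].mean(),'x',x[k].min(),x[k].max(),'y by x',[(round(float(x[k&(x>b)&(x<b+.01)].mean()),4),round(float(y[k&(x>b)&(x<b+.01)].mean()),4)) for b in (.07,.08,.09,.1)])
# rod tip end as pixels
uv=np.argwhere(k.reshape(P.shape[:2]))[:,::-1]
b=onz(c,uv,s['eef_pos'][2]-.0225+.038)[:,:2]-p;print('ray-rod x max',(b@ax).max(),'y',(b@nn).mean())
A=np.array([.6505,-.137]);print('leg (x=112) rel ring axis:',[((p+ (.112-.001)*ax+nn*y[k].mean()-A)@v).round(4) for v in (ax,nn)])
# ring pts in ring frame for several yaw
D=q[:,:2]-A
for w in ('scene','wrist'):
    cc=cam(w);Q=cloud(cc).reshape(-1,3);D=Q[:,:2]-A;xx=D@ax;yy=D@nn
    k=(xx<-.024)&(xx>-.06)&(abs(yy)<.025)&(Q[:,2]>.052)&(Q[:,2]<.068)
    print(w,k.sum(),Q[k,2].mean() if k.sum() else 0,'x',np.percentile(xx[k],[1,99]) if k.any() else 0,'y',np.percentile(yy[k],[1,50,99]) if k.any() else 0)
    k2=(np.hypot(*D.T)<.02)&(Q[:,2]>.068)&(Q[:,2]<.08);print(' cap',np.median(Q[k2],0) if k2.any() else 0, k2.sum())
E
python3 m.py
```

```text
cap [ 0.65006083 -0.13681172  0.0725    ] outer [ 0.603931   -0.15069928  0.061     ] len 0.048174953996336214 yaw 16.754615486186868
rod 68 0.13567575956053554 x 0.07030110236908405 0.11433311988106208 y by x [(0.075, -0.0009), (0.0851, -0.0012), (0.0954, -0.0008), (0.105, -0.0011)]
ray-rod x max 0.11384286057631124 y -0.0007476744313862212
leg (x=112) rel ring axis: [np.float64(-0.0356), np.float64(-0.0012)]
scene 6 0.06019149896606324 x [-0.03734762 -0.02613777] y [-0.01449488 -0.01103654 -0.00909587]
 cap 0 0
wrist 110 0.06003565949805225 x [-0.04836124 -0.03845836] y [-0.01368854  0.01158052  0.01608993]
 cap 0 0
```

View pics/a.png

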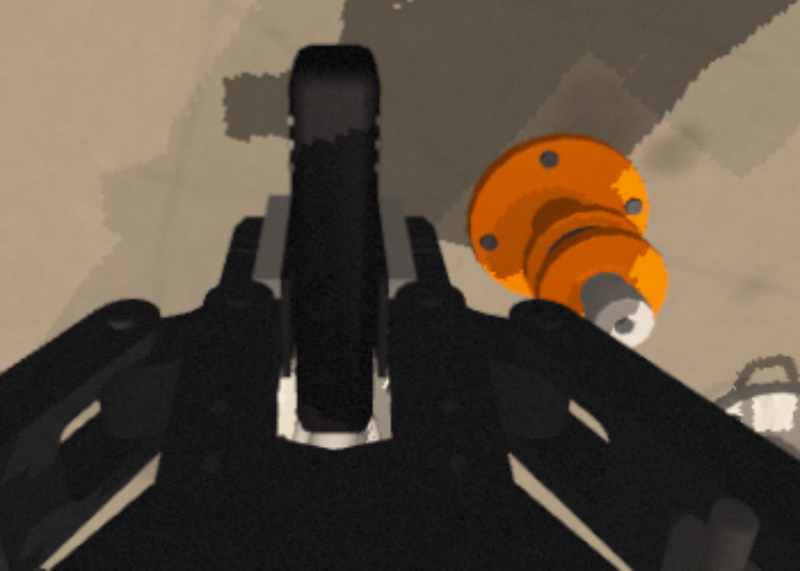

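The top view shows the hook leg just over the eye, at ring x = -35.6 and y = -1.2 mm. I'll nudge it and lower.

Emit:
move_arm(
  moves=[
    [1,[1,1,-15],[0,0,0]],
    [1,[0,0,-15],[0,0,0]],
    [1,[0,0,-8],[0,0,0]],
    [1,[0,0,-6],[0,0,0]],
    [1,[0,0,0],[0,0,0]],
  ],
)

```text
clock: 5.8
eef_pos: [0.5108, -0.1768, 0.0768]
ee_rot: [-0.144, 0.99, 0.0, -0.0]
force: [-0.6, 0.4, -0.3]
finger_gap: 0.0165
grip_force: 69.1
```

Emit:
move_arm(
  moves=[
    [1,[0,0,-6],[0,0,0]],
    [1,[0,0,-6],[0,0,0]],
    [1,[0,0,-6],[0,0,0]],
    [1,[0,0,0],[0,0,0]],
  ],
)

```text
clock: 6.3
eef_pos: [0.5107, -0.1768, 0.0588]
ee_rot: [-0.144, 0.99, 0.0, -0.001]
force: [0.3, -0.6, -0.2]
finger_gap: 0.0165
grip_force: 69.1
```

```bash
python3 m.py; python3 look.py b.png
```

```text
cap [ 0.65006083 -0.13681172  0.0725    ] outer [ 0.603931   -0.15069928  0.061     ] len 0.048174953996336214 yaw 16.754615486186868
rod 62 0.0725047610018421 x 0.07099020402778561 0.11435050844774101 y by x [(0.0755, -0.0006), (0.0851, -0.0004), (0.0952, -0.0009), (0.1048, -0.0)]
ray-rod x max 0.11390409672941142 y -0.0003617969348865664
leg (x=112) rel ring axis: [np.float64(-0.0342), np.float64(0.0007)]
scene 0 0 x 0 y 0
 cap 0 0
wrist 0 0 x 0 y 0
 cap 0 0
6.45 [ 0.5113 -0.1771  0.0595] [0.6 0.4 0.1] 0.01680110902997365
pick yaw 16.51659748600541
```

View pics/top_b.png

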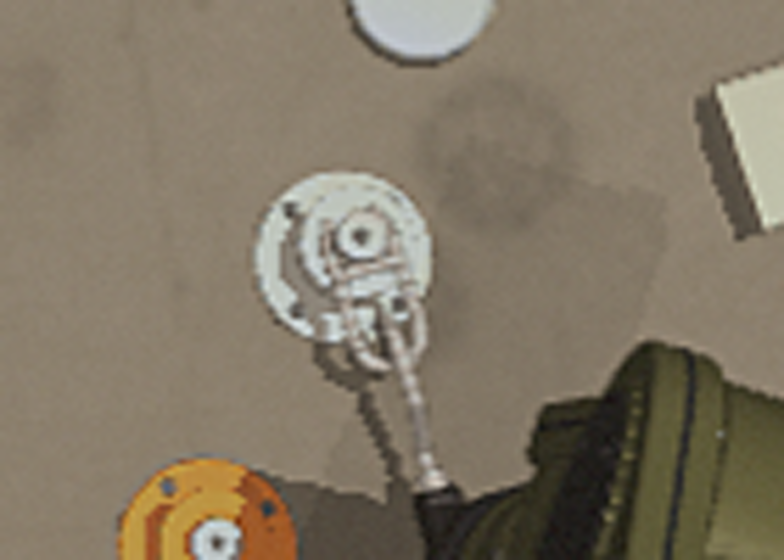

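The rod ends at about (385,310), inside the eye outline, with no contact force. Pulling now.

Emit:
move_arm(
  moves=[
    [1,[-4,-1.2,0],[0,0,0]],
    [1,[-4,-1.2,0],[0,0,0]],
    [1,[-3,-0.9,0],[0,0,0]],
    [1,[-3,-0.9,0],[0,0,0]],
  ],
)

```text
clock: 7.05
eef_pos: [0.5001, -0.1812, 0.0603]
ee_rot: [-0.144, 0.99, -0.0, 0.003]
force: [8.3, 1.9, -1.7]
finger_gap: 0.0163
grip_force: 69.1
```

Emit:
move_arm(
  moves=[
    [1,[-3,-0.9,0],[0,0,0]],
    [1,[-3,-0.9,0],[0,0,0]],
    [1,[-3,-0.9,0],[0,0,0]],
    [1,[-3,-0.9,0],[0,0,0]],
  ],
)

```text
clock: 7.55
eef_pos: [0.4846, -0.1849, 0.0595]
ee_rot: [-0.144, 0.99, -0.0, -0.0]
force: [-0.2, -0.6, -0.7]
finger_gap: 0.0167
grip_force: 69.1
```

Emit:
move_arm(
  moves=[
    [1,[-3,-0.9,0],[0,0,0]],
    [1,[-3,-0.9,0],[0,0,0]],
    [1,[-3,-0.9,0],[0,0,0]],
    [1,[0,0,0],[0,0,0]],
    [1,[0,0,0],[0,0,0]],
  ],
)

```text
clock: 8.18
eef_pos: [0.4763, -0.1875, 0.0595]
ee_rot: [-0.144, 0.99, -0.0, 0.0]
force: [0.1, -0.5, -1.4]
finger_gap: 0.0169
grip_force: 69.1
```

```bash
python3 look.py c.png
```

```text
8.175 [ 0.4763 -0.1875  0.0595] [ 0.1 -0.5 -1.4] 0.016884352556247963
pick yaw 16.515312717833893
```

View pics/top_c.png

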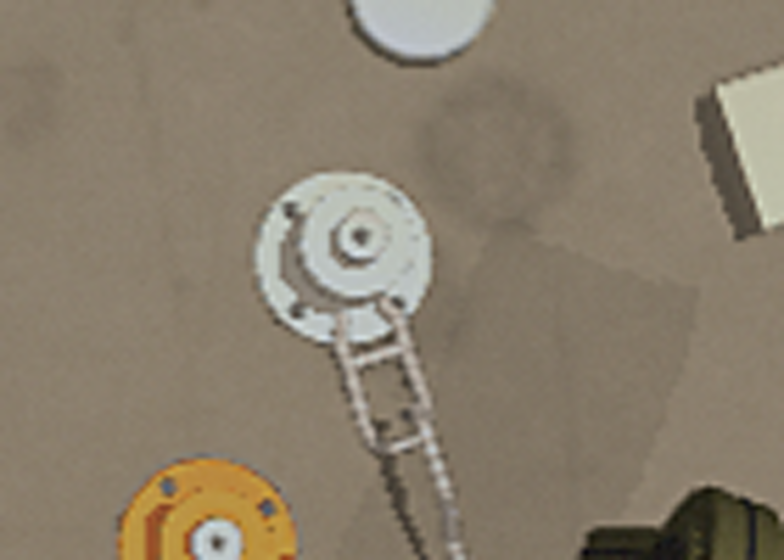

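The ring is off the spindle. It lies from (340,310) to (390,450), apparently on the base plate and bench. Lifting the pick straight up and checking that the ring stays down.

Emit:
move_arm(
  moves=[
    [1,[0,0,8],[0,0,0]],
    [1,[0,0,10],[0,0,0]],
    [1,[0,0,15],[0,0,0]],
    [1,[0,0,20],[0,0,0]],
    [1,[0,0,10],[0,0,0]],
    [1,[0,0,0],[0,0,0]],
  ],
)

```text
clock: 9.02
eef_pos: [0.477, -0.1878, 0.1236]
ee_rot: [-0.144, 0.99, -0.001, 0.001]
force: [-0.4, 0.1, -1.0]
finger_gap: 0.0166
grip_force: 69.1
```

```bash
python3 look.py d.png
python3 - <<'E'
from h import *
P=cloud(cam('top')).reshape(-1,3)
th=np.radians(16.5);ax=np.array([np.cos(th),np.sin(th)]);nn=np.array([-ax[1],ax[0]])
D=P[:,:2]-[.6505,-.137];x=D@ax;y=D@nn
for lo in range(-110,-20,8):
    k=(x>lo/1e3)&(x<(lo+8)/1e3)&(abs(y)<.025)&(P[:,2]>.004)
    if k.any(): print(lo,k.sum(),np.percentile(P[k,2],[5,50,95]).round(3))
E
```

```text
9.025 [ 0.477  -0.1878  0.1236] [-0.4  0.1 -1. ] 0.016589611762901732
pick yaw 16.514812139832515
-110 14 [0.083 0.136 0.138]
-102 15 [0.006 0.137 0.141]
-94 14 [0.005 0.135 0.139]
-86 20 [0.005 0.137 0.139]
-78 41 [0.004 0.01  0.139]
-70 15 [0.007 0.01  0.132]
-62 21 [0.005 0.008 0.011]
-54 23 [0.005 0.009 0.013]
-46 43 [0.006 0.011 0.015]
-38 40 [0.005 0.01  0.015]
-30 69 [0.005 0.009 0.016]
-22 99 [0.005 0.011 0.057]
```

View pics/top_d.png

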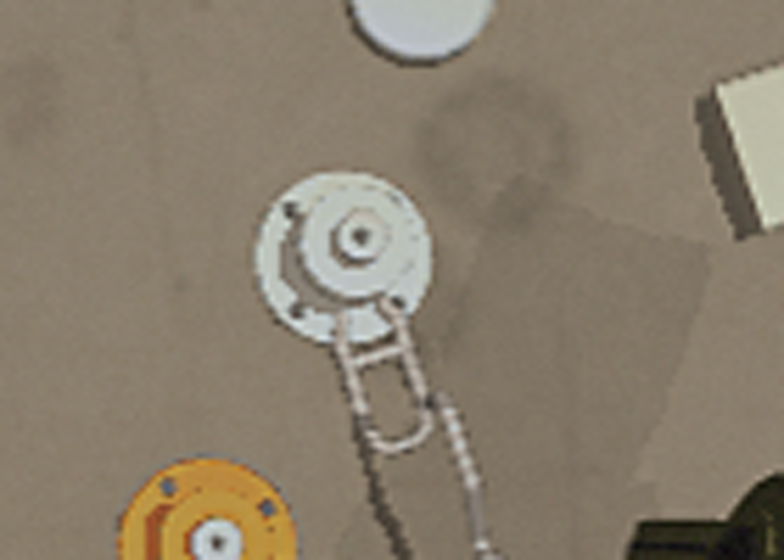

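The ring stays down at z of about 0.01, and the pick is free. Returning it to its original spot.

Emit:
move_arm(
  moves=[
    [1,[2,-31,0],[0,0,2]],
    [1,[2,-30,0],[0,0,2]],
    [1,[1,-30,0],[0,0,2]],
    [1,[0,0,-40],[0,0,0]],
    [1,[0,0,-35],[0,0,0]],
    [1,[0,0,-15],[0,0,0]],
    [1,[0,0,-6],[0,0,0]],
    [1,[0,0,-3],[0,0,0]],
    [1,[0,0,0],[0,0,0]],
  ],
)

```text
clock: 10.3
eef_pos: [0.482, -0.2789, 0.0243]
ee_rot: [-0.195, 0.981, -0.001, 0.001]
force: [1.2, -0.3, -1.2]
finger_gap: 0.0163
grip_force: 69.1
```

Emit:
move_arm(
  moves=[
    [1,[0,0,-1],[0,0,0]],
    [1,[0,0,0],[0,0,0]],
    [0.4,[0,0,0],[0,0,0]],
    [0,[0,0,0],[0,0,0]],
    [0,[0,0,0],[0,0,0]],
    [0,[0,0,0],[0,0,0]],
    [0,[0,0,20],[0,0,0]],
    [0,[0,0,50],[0,0,0]],
    [0,[0,0,60],[0,0,0]],
    [0,[0,0,60],[0,0,0]],
  ],
)

```text
clock: 11.55
eef_pos: [0.4809, -0.2783, 0.2141]
ee_rot: [-0.195, 0.981, 0.0, -0.0]
force: [1.1, -1.0, -1.0]
finger_gap: 0.0427
grip_force: 0.0
```

Emit:
move_arm(
  moves=[
    [0,[-30,0,0],[0,0,0]],
    [0,[0,0,0],[0,0,0]],
    [0,[0,0,0],[0,0,0]],
  ],
)

```text
clock: 11.92
eef_pos: [0.4513, -0.2784, 0.212]
ee_rot: [-0.195, 0.981, 0.0, -0.0]
force: [0.6, -0.4, 0.2]
finger_gap: 0.0428
grip_force: 0.0
```

```bash
python3 pick.py e.png; python3 -c "
from h import *
c=cam('scene');o=cv2.resize(c['frame'][150:330,220:420],(666,600));cv2.imwrite('pics/f.png',o[...,::-1])"
```

```text
11.925 [ 0.4513 -0.2784  0.212 ] [ 0.6 -0.4  0.2] 0.04281962937856889
tool y deg 112.51130774097393
z 0.023661746032926145 [ 256  173   19   78 1286]
rect ((479.6043701171875, -280.0892028808594), (87.31169128417969, 17.37325668334961), 22.33642578125) [ 476.97882 -280.359  ]
```

View pics/f.png

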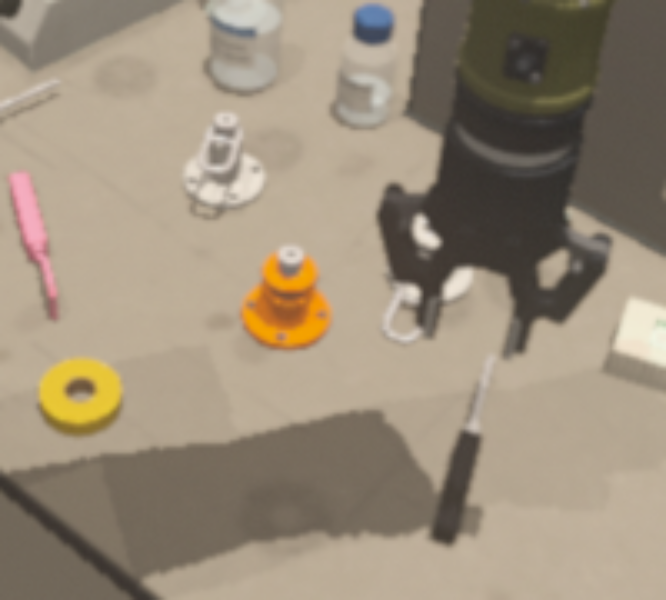

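The pick lies flat on the bench at (460,470). The removed ring is on the bench and base plate at (405,315). The other ring is still in its groove at (225,150).

```bash
python3 -c "
from rig import ctrl
print(ctrl.close_job())"
```

```text
the job is handed in; nothing more can be done
None
```

The pick pulled the snap ring off the pulley spindle, the other ring was left in its groove, the pick is back on the bench, and the job was handed in at about 12 s of the 61 s allowed.

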